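# Change the bayonet filter cap and hold it home

## Task

Change the filter on the bench mount: first lift the used grey cap off the mount and stand it in the empty pocket of the black tray, let go of it, then set the fresh green cap on the mount and turn it until its hidden keyways drop over the three pins. Push it fully home against the spring and finish still gripping it, holding it pressed flush on the flange (it springs back up if let go). Leave the other things on the bench where they are.

Things in the scene. Friction and masses are not known exactly. Their poses are not given: they have to be found in the camera images.
- mount: Fixed filter mount: grey round flange 92 mm wide, 12 mm thick, brass hose stub along its +x (to 68 mm from the axis). On it an aluminium spigot, 37 mm in diameter, 36 mm tall, tapered to 30 mm at the top, with three 5 mm radial pins 120 degrees apart, their middle 8 mm above the flange, tips 23.5 mm from the axis. Origin: centre of the underside; z up. The used cap covers the spigot at the start.
- seat (a point): Centre of the flange's top face (12 mm above the mount's origin) on the spigot axis. The underside of a cap that is fully home lies here; a cap that still sits on the pins has its underside 10.5 mm above it.
- plunger (a joint): Brass spring plunger, 16 mm wide, in the top of the spigot: 0 free (tip 46 mm above the flange), grows as pressed, in m; 0.006 with a cap fully home. About 3 N to start it, 8 N with the cap home; it lifts an unheld cap about 6 mm off the flange. A cap that sits on the pins does not touch it.
- used_cap: Used filter cap: grey knurled round cap, 61 mm in diameter, 46 mm tall, flat closed top with a reddish-brown disc, 0.12 kg (+-30 %). Sits loosely on the mount, resting on the pins: it lifts straight off and must rise 40 mm to clear the spigot. Origin: centre of its open underside; z up. Grip across the diameter from above, in the upper half.
- fresh_cap: Fresh filter cap: as the used one but green with an off-white disc. Origin: centre of its open underside; z up. Bore 40 mm wide, 40 mm deep, with three unmarked hidden keyways 120 degrees apart, 11 mm wide. Turn it either way (at most a third of a turn) under a light push; within about 0.1 rad of the pins it drops 4.5 mm freely, then 6 mm more against the plunger to the flange.
- tray: Fixed black plastic tray with two pockets side by side along its own x, 190 x 96 x 9 mm outside, walls 4 mm, floor 4 mm thick, each pocket about 89 x 88 mm. Origin: centre of the underside; z up.
- free_pocket (a point): Centre of the floor of the tray's empty pocket (at -47.5 mm along the tray's x, 4 mm above the worktop): the used cap goes here.
- full_pocket (a point): Centre of the floor of the other pocket (at +47.5 mm along the tray's x), where the fresh cap stands at the start.
- bottle: Bystander: white plastic bottle, 43 mm in diameter, 98 mm tall, behind the work. Origin: centre of its underside.
- tape: Bystander: roll of brown tape lying flat, 92 x 90 x 48 mm. Origin: centre of its underside.
- stickies: Bystander: yellow pad of sticky notes, 50 x 51 x 11 mm, flat at the front left. Origin: centre of its underside.

How it is judged:
By the outcome, as a careful person would: the job done as asked, in the order asked, and still so for the second after the job is handed in, while the arm keeps its last pose, push and grip.
It also fails if it takes over 61 s, if anything falls off the work surface, if the arm or the gripper's body presses on something with over 40 N, if the wrist force passes 120 N, or if a joint passes its speed limit or range.

## Robot

A 6-joint arm with a two-finger parallel gripper is mounted at the origin on a cart in front of the work surface, level with it; the furniture and walls round the work are solid. World frame = base frame: x ahead of the robot, y to its left, z up, the work surface at z = 0. Lengths are in m, angles in rad, forces in N, time in s.
With the tool pointing down it reaches from about 0.275 to 0.825 m from the base axis. Payload 4.9 kg.
Tool frame: the origin (TCP) lies midway between the tips of the shut fingers; the grasp point (between the pads) lies 19 mm behind it (bot.grip_depth is the distance from the TCP to the grasp point, in m); y points along the fingers, x is the direction in which the jaws open and shut, and the axes are right-handed (so a half turn about y gives the same grasp; the last joint's range is limited). The gripper opens to 85 mm and grips with 20 to 120 N. Pads are 22 mm wide; open, the fingers measure 114 mm over their backs; the gripper's body (76 mm by 85 mm) begins 54 mm behind the grasp point. The pads swing forward as they close: fully open they stand 13 mm farther back than shut.
Start: joints at [-1.403, 0.326, -0.193, 1.052, 0, 1.437], TCP at [0.163, -0.525, 0.231] pointing down, gripper open.
Joint ranges: [-2.65, 2.65], [-0.97, 1.79], [-1.3, 1.35], [-1.93, 2.1], [-1.47, 1.37], [-3.14, 3.14]. Speed limits (rad/s): [2.57, 2.57, 3.14, 3.14, 3.14, 3.14].

## Interface

Orientations are given as a unit quaternion [w, x, y, z].
In Python, from cell import bot gives the robot as it stands. Calls block until the motion is done:
- bot.move_pose(position, orientation): joint-space move of the TCP to a pose.
- bot.move_linear(position, speed=0.15, rotation=None, until_force=None): straight line of the TCP; rotation=None keeps the orientation; speed is the mean speed in m/s. With until_force (N) it stops when the force on the tool has changed by that much, and returns True; else False.
- bot.goto_joints(angles): joint-space move.
- bot.set_gripper(opening, grasp_force=None): opening from 0.0 (shut) to 1.0 (fully open); grasp_force is the grip in N (None keeps the last); returns when the fingers have stopped.
- bot.wait(seconds).
- bot.solve_ik(position, orientation): joint angles nearest the present ones, or None.
- bot.camera(name): name is "side" or "top"; returns the picture (384x512x3 uint8, red, green, blue); there is no depth.
- bot.calibration(name): a dict with "mtx" (3x3 intrinsics, pixels), "extrinsics" (4x4, takes a point from world to camera coordinates). Camera axes: x right, y down, z forward; pixel columns grow to the right and rows downward; lengths in m; the calibration is good to about 2 mm. A picture is of the moment at which its call begins. calibration takes no time and is no camera call.
A pose or a line that the arm cannot do raises bot.PlanningError and nothing moves.
- bot.close_job(): hands the job in, once; it reports no verdict.
Trained networks look in the newest picture that a camera, given by its name, has taken for a name from the list of things; names that differ only in an ending like _2 or _b are one class to them, and where a whole thing is asked for, a point or a joint stands for the part that bears it (a point fixed in the world has none). Each returns a list of dicts, best first, with "confidence" (0 to 1); they miss things now and then, are a little off and sometimes report something else, mostly with a low value. They report only what shows in the picture. A call takes as long as a camera call.
- bot.search_frame(camera, thing): "bbox" ([left, top, width, height] in pixels, round what is visible of it).
Readings, each from a call of its own:
- bot.read_clock(): time.
- bot.read_joint_positions(): joint angles.
- bot.read_joint_vel(): joint speeds.
- bot.read_joint_efforts(): joint torques, N m.
- bot.read_position(): TCP position.
- bot.read_tool_rot(): TCP orientation.
- bot.read_ft_force(): force on the tool from outside, world axes, zero at the start.
- bot.read_moment(): the same for the moment, N m.
- bot.read_gripper_width(): opening from 0.0 (shut) to 1.0 (fully open).
Only numpy, scipy, OpenCV 4.12 (cv2) and the standard library are available. Lean on these libraries where they do the work, as an engineer would, in place of code of your own. Each camera call takes 0.05 s, during which the arm holds its last target.

## Working session

There is one attempt and no reset: what is moved stays moved. The work goes in short steps, each a Python script; the robot and the scene stay as the last script left them, time stands still between calls to the robot, and variables do not carry over. Pictures are saved under pics/ and viewed, and the job is handed in when it is done.

```bash
mkdir -p pics; ls
python3 - <<'E'
from cell import bot
import cv2
for n in("top","side"):
    im=bot.camera(n); cv2.imwrite(f"pics/{n}0.png",im[:,:,::-1])
    c=bot.calibration(n); print(n,c["mtx"].round(1).tolist(),c["extrinsics"].round(4).tolist())
    for t in("used_cap","fresh_cap","mount","tray","bottle","tape","stickies"):
        print(t,[(list(map(int,d["bbox"])),round(d["confidence"],2)) for d in bot.search_frame(n,t)[:2]])
print(bot.read_clock(),bot.read_tool_rot(),bot.grip_depth,bot.read_ft_force())
E
```

```text
pics
top [[376.1, 0.0, 247.9], [0.0, 376.1, 193.5], [0.0, 0.0, 1.0]] [[-0.0262, -0.9997, -0.0015, -0.0858], [-0.9977, 0.0263, -0.0618, 0.5434], [0.0618, -0.0001, -0.9981, 0.8879], [0.0, 0.0, 0.0, 1.0]]
used_cap [([332, 197, 29, 32], 0.78), ([203, 175, 59, 83], 0.74)]
fresh_cap [([218, 185, 25, 23], 0.92)]
mount [([319, 188, 35, 46], 0.79)]
tray [([203, 174, 58, 86], 0.94)]
bottle [([309, 99, 20, 27], 0.56), ([205, 179, 55, 83], 0.54)]
tape [([164, 100, 40, 41], 0.6)]
stickies [([147, 256, 22, 28], 0.9)]
side [[406.8, 0.0, 251.5], [0.0, 406.8, 182.1], [0.0, 0.0, 1.0]] [[-0.9766, -0.2143, 0.0159, 0.5084], [-0.1278, 0.5199, -0.8446, 0.1857], [0.1727, -0.8269, -0.5351, 0.8452], [0.0, 0.0, 0.0, 1.0]]
used_cap []
fresh_cap []
mount [([264, 157, 38, 19], 0.89)]
tray [([233, 203, 78, 27], 0.96)]
bottle [([194, 132, 14, 33], 0.72)]
tape []
stickies [([305, 267, 18, 28], 0.77)]
0.8 [ 0.5694891  -0.56948845  0.41913943 -0.41915058] 0.0187 [-0.32342492  0.05516555 -0.14154417]
```

View pictures.

Run:
```python
import cv2
a=cv2.imread("pics/top0.png");b=cv2.imread("pics/side0.png")
cv2.imwrite("pics/top0z.png",cv2.resize(a[85:295,130:390],None,fx=2.8,fy=2.8,interpolation=cv2.INTER_CUBIC))
cv2.imwrite("pics/side0z.png",cv2.resize(b[110:310,170:350],None,fx=3,fy=3,interpolation=cv2.INTER_CUBIC))
```

```text
(no output)
```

View pics/top0z.png

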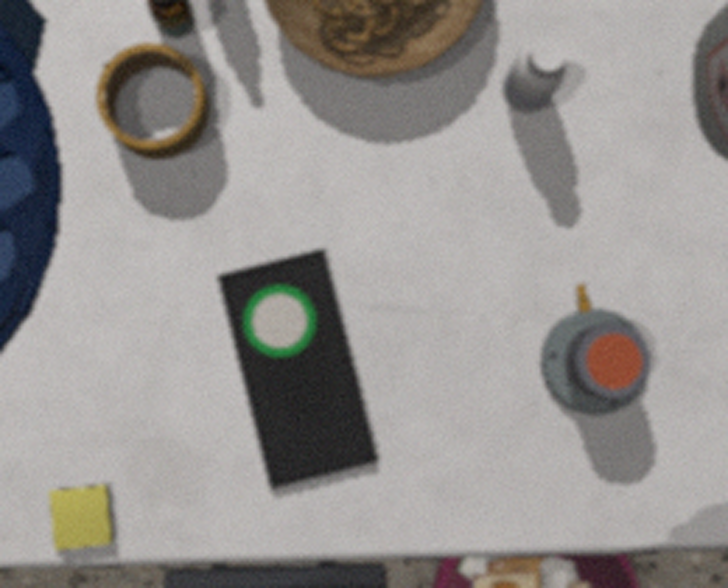

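View pics/side0z.png

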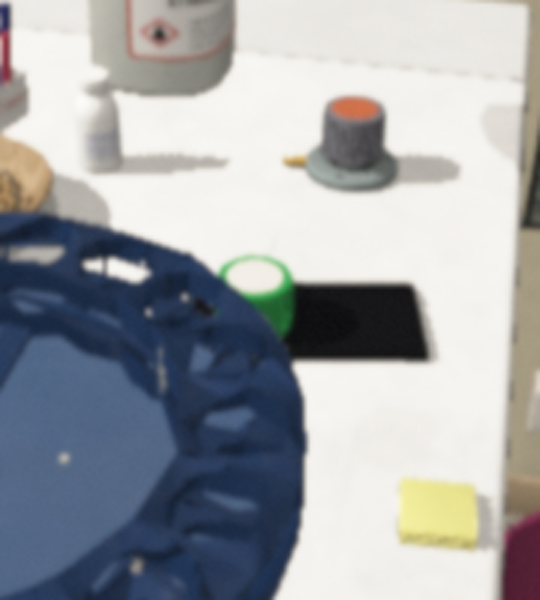

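View pics/top0.png

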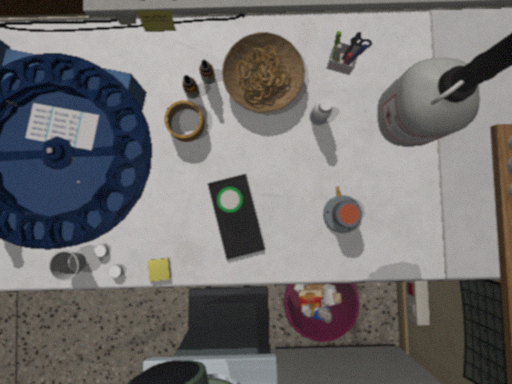

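View pics/side0.png

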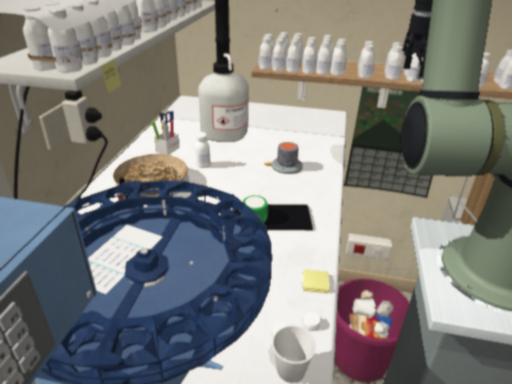

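The top view shows the green cap at (229,199) in the far pocket of the tray, with the near pocket empty. The grey cap with its orange disc is on the mount at (349,214). Next I'll refine these positions by colour and use the known heights.

```bash
cat > h.py <<'E'
import numpy as np,cv2
from cell import bot
def ray(n,uv,z):
    c=bot.calibration(n);K,E=c["mtx"],c["extrinsics"];R,t=E[:3,:3],E[:3,3]
    d=R.T@np.linalg.inv(K)@np.array([uv[0],uv[1],1.]);o=-R.T@t
    return o+d*(z-o[2])/d[2]
def proj(n,p):
    c=bot.calibration(n);q=c["mtx"]@(c["extrinsics"]@np.append(p,1))[:3];return q[:2]/q[2]
def blob(m,roi):
    x0,y0,x1,y1=roi;k=np.zeros(m.shape,np.uint8);k[y0:y1,x0:x1]=m[y0:y1,x0:x1]
    n,l,s,c=cv2.connectedComponentsWithStats(k);i=1+np.argmax(s[1:,4])
    return c[i],s[i],(l==i).astype(np.uint8)
E
python3 - <<'E'
from h import *
for n,ru,rf in(("top",(320,185,375,245),(205,175,260,220)),("side",(270,135,310,170),(235,185,275,230))):
    h=cv2.cvtColor(cv2.imread(f"pics/{n}0.png"),cv2.COLOR_BGR2HSV)
    H,S,V=cv2.split(h)
    o=((H<15)&(S>120)&(V>90)).astype(np.uint8);c,s,_=blob(o,ru);print(n,"orange",c,s,ray(n,c,.0685).round(4))
    g=((H>45)&(H<80)&(S>100)).astype(np.uint8);c,s,m=blob(g,rf)
    cn=max(cv2.findContours(m,cv2.RETR_EXTERNAL,cv2.CHAIN_APPROX_NONE)[0],key=len)
    print("green",s,cv2.minEnclosingCircle(cn))
    f=np.zeros_like(m);cv2.drawContours(f,[cn],-1,1,-1);w=((f>0)&(S<60)&(V>130)).astype(np.uint8)
    c,s,_=blob(w,rf);print("white",c,s,ray(n,c,.050).round(4))
    if n=="top":
        k=((V<70)).astype(np.uint8)
        c,s,m=blob(k,(195,165,275,270));m2=m.copy()
        cn=np.vstack(cv2.findContours(m,cv2.RETR_EXTERNAL,cv2.CHAIN_APPROX_NONE)[0])
        r=cv2.minAreaRect(cn);print("tray",r,s)
        b=cv2.boxPoints(r);P=np.array([ray(n,q,.009) for q in b]);print(P.round(4).tolist(),np.linalg.norm(P-np.roll(P,1,0),axis=1).round(4))
E
```

```text
top orange [348.91814947 213.50533808] [340 205  19  19 281] [ 0.4864 -0.327   0.0685]
green [216 186  28  27 235] ((229.56735229492188, 199.09066772460938), 13.567766189575195)
white [229.44       199.13666667] [220 190  20  19 300] [ 0.5269 -0.057   0.05  ]
tray ((236.08827209472656, 216.3529510498047), (77.36885833740234, 37.83555603027344), 75.96376037597656) [ 209  175   55   84 2364]
[[0.5684, -0.0046, 0.009], [0.5885, -0.0944, 0.009], [0.406, -0.1348, 0.009], [0.3864, -0.0461, 0.009]] [0.1867 0.092  0.1869 0.0908]
side orange [288.08955224 145.6119403 ] [281 143  15   6  67] [ 0.4862 -0.3267  0.0685]
green [251 201  18  22 174] ((261.6363525390625, 211.36363220214844), 10.8959321975708)Traceback (most recent call last):
  File "<stdin>", line 10, in <module>
  File "h.py", line 11, in blob
    n,l,s,c=cv2.connectedComponentsWithStats(k);i=1+np.argmax(s[1:,4])
                                                    ~~~~~~~~~^^^^^^^^^
    return _wrapfunc(a, 'argmax', axis=axis, out=out, **kwds)
    return bound(*args, **kwds)
ValueError: attempt to get argmax of an empty sequence
```

```bash
cat >> h.py <<'E'
from scipy.spatial.transform import Rotation as Ro
def down(a):
    x=np.array([np.cos(a),np.sin(a),0]);y=np.array([0,0,-1.]);M=np.stack([x,y,np.cross(x,y)],1)
    q=Ro.from_matrix(M).as_quat();return np.roll(q,1)
U=np.array([.4863,-.3269]);F=np.array([.5269,-.0570]);T0=np.array([.4873,-.070]);TX=np.array([.9755,.220]);FREE=T0-.0475*TX
PY=np.arctan2(TX[1],TX[0])+np.pi/2
def tcp(): return np.array(bot.read_position())
E
python3 - <<'E'
from h import *
q=bot.read_tool_rot();print(Ro.from_quat(np.roll(q,-1)).as_matrix().round(2).tolist())
for nm,p in(("U",U),("F",F),("FREE",FREE)):
  for a in (PY,PY-np.pi,0,np.pi/2,-np.pi/2):
    j=bot.solve_ik([*p,.05],down(a));print(nm,round(a,2),None if j is None else np.round(j,2))
print(FREE)
E
```

```text
[[0.3, 0.0, 0.95], [-0.95, -0.0, 0.3], [0.0, -1.0, 0.0]]
U 1.79 [-0.72  0.57 -0.32  0.68  0.   -0.94]
U -1.35 [-0.72  0.57 -0.32  0.68  0.    2.2 ]
U 0 [-0.72  0.57 -0.32  0.68  0.    0.85]
U 1.57 [-0.72  0.57 -0.32  0.68  0.   -0.72]
U -1.57 [-0.72  0.57 -0.32  0.68  0.    2.42]
F 1.79 [-0.25  0.48 -0.48  0.61  0.   -0.47]
F -1.35 [-0.25  0.48 -0.48  0.61  0.    2.67]
F 0 [-0.25  0.48 -0.48  0.61  0.    1.32]
F 1.57 [-0.25  0.48 -0.48  0.61  0.   -0.25]
F -1.57 [-0.25  0.48 -0.48  0.61  0.    2.89]
FREE 1.79 [-0.35  0.37 -0.69  0.52  0.   -0.57]
FREE -1.35 [-0.35  0.37 -0.69  0.52  0.    2.57]
FREE 0 [-0.35  0.37 -0.69  0.52  0.    1.23]
FREE 1.57 [-0.35  0.37 -0.69  0.52  0.   -0.35]
FREE -1.57 [-0.35  0.37 -0.69  0.52  0.    2.8 ]
[ 0.44096375 -0.08045   ]
```

Run:
```python
from h import *
q=down(PY)
bot.move_pose([*U,.17],q)
print(bot.read_clock(),tcp().round(4))
print(bot.move_linear([*U,.0335],speed=.1,until_force=12),tcp().round(4))
print(bot.set_gripper(0.3,grasp_force=50),bot.read_gripper_width(),np.round(bot.read_ft_force(),1))
p=tcp()
bot.move_linear([p[0],p[1],.0335+.07],speed=.1)
print(bot.read_clock(),np.round(bot.read_ft_force(),2),bot.read_gripper_width())
for n in("top","side"): cv2.imwrite(f"pics/{n}1.png",bot.camera(n)[:,:,::-1])
a=cv2.imread("pics/top1.png");b=cv2.imread("pics/side1.png")
cv2.imwrite("pics/a1.png",np.hstack([cv2.resize(a[100:290,190:390],(400,380)),cv2.resize(b[80:270,210:410],(400,380))]))
```

```text
2.8417 [ 0.4861 -0.3273  0.1701]
False [ 0.4868 -0.3273  0.0342]
False 0.6828215315267041 [-0.5  0.8  5.7]
5.575 [-0.31  0.44 -0.74] 0.6837821663819302
```

View pics/a1.png

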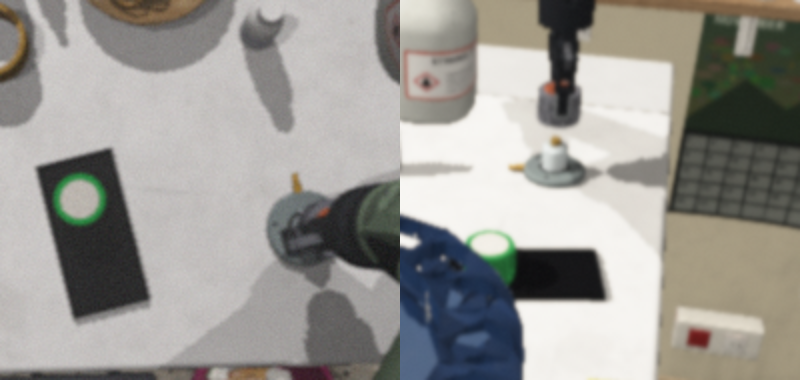

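Run:
```python
from h import *
q=down(PY)
bot.move_linear([*FREE,.11],speed=.2)
bot.move_linear([*FREE,.03],speed=.12)
print(bot.move_linear([*FREE,.010],speed=.03,until_force=5),tcp().round(4),np.round(bot.read_ft_force(),1))
bot.set_gripper(0.95)
print(bot.read_clock(),bot.read_gripper_width())
p=tcp();bot.move_linear([p[0],p[1],.13],speed=.15)
for n in("top","side"): cv2.imwrite(f"pics/{n}2.png",bot.camera(n)[:,:,::-1])
print([(d["bbox"],d["confidence"]) for n in("side",) for d in bot.search_frame(n,"used_cap")[:2]])
a=cv2.imread("pics/top2.png");b=cv2.imread("pics/side2.png")
cv2.imwrite("pics/a2.png",np.hstack([cv2.resize(a[100:290,190:390],(400,380)),cv2.resize(b[110:260,220:380],(400,380))]))
cv2.imwrite("pics/m2.png",cv2.resize(a[175:245,310:380],(560,560),interpolation=cv2.INTER_CUBIC))
```

```text
True [ 0.4409 -0.0807  0.0163] [ 0.1 -0.7 -0.8]
8.7417 0.9519062563469018
[([277.8, 195.2, 28.7, 27.2], 0.96)]
```

View pics/a2.png

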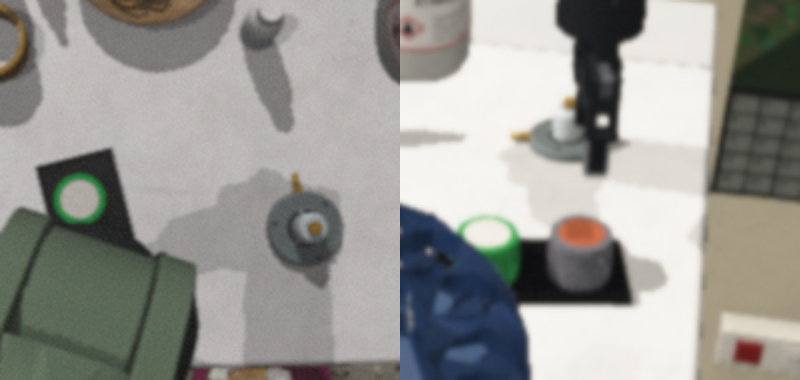

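View pics/m2.png

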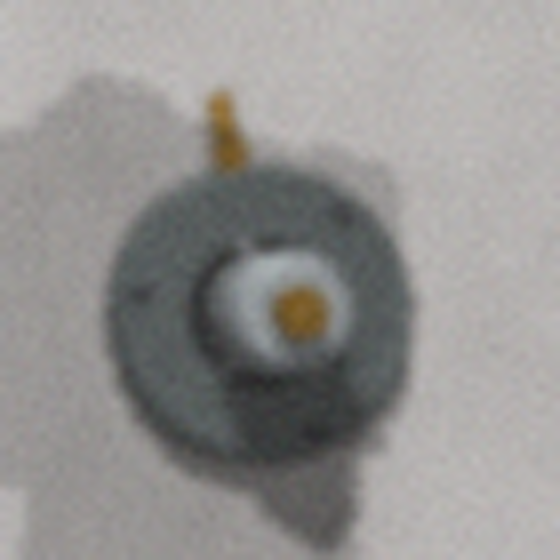

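The used cap is standing upright in the tray pocket, and the bare spigot is visible. Its brass plunger is at about (347,214).

Run:
```python
from h import *
h=cv2.cvtColor(cv2.imread("pics/top2.png"),cv2.COLOR_BGR2HSV);H,S,V=cv2.split(h)
o=((H>8)&(H<28)&(S>100)).astype(np.uint8);c,s,_=blob(o,(338,204,360,225));print(c,s,ray("top",c,.058))
m=((V<150)&(S>15)&(H>75)&(H<115)).astype(np.uint8);c,s,k=blob(m,(318,185,368,238));print(s)
k=cv2.morphologyEx(k,cv2.MORPH_CLOSE,np.ones((3,3)))
cn=max(cv2.findContours(k,cv2.RETR_EXTERNAL,cv2.CHAIN_APPROX_NONE)[0],key=len);e=cv2.fitEllipse(cv2.convexHull(cn));print(e,ray("top",e[0],.010))
for z in(.012,.058):print(proj("top",[*U,z]))
h=cv2.cvtColor(cv2.imread("pics/side1.png"),cv2.COLOR_BGR2HSV);H,S,V=cv2.split(h)
o=((H>8)&(H<28)&(S>80)).astype(np.uint8);c,s,_=blob(o,(280,140,298,158));print("side",c,s,ray("side",c,.055),proj("side",[*U,.055]))
```

```text
[347.22222222 213.7037037 ] [345 211   6   6  27] [ 0.48605079 -0.32592246  0.058     ]
[324 197  37  36 365]
((342.002685546875, 214.3648223876953), (35.2662239074707, 36.759559631347656), 109.92554473876953) [ 0.48484628 -0.32585399  0.01      ]
[342.61770587 213.74401785]
[347.64485894 213.58339714]
side [287.46153846 150.15384615] [286 149   4   4  13] [ 0.48679572 -0.32432685  0.055     ] [287.75876197 149.76640882]
```

Run:
```python
from h import *
bot.move_linear([*F,.12],speed=.15)
print(bot.move_linear([*F,.0152],speed=.1,until_force=12),tcp().round(4))
bot.set_gripper(0.3,grasp_force=60);p=tcp();print(p.round(4),bot.read_gripper_width(),np.round(bot.read_ft_force(),1),bot.read_clock())
bot.move_linear([p[0],p[1],.12],speed=.15)
print(np.round(bot.read_ft_force(),1))
M=np.array([.4861,-.3262])
bot.move_linear([*M,.12],speed=.2)
for n in("top","side"): cv2.imwrite(f"pics/{n}3.png",bot.camera(n)[:,:,::-1])
a=cv2.imread("pics/top3.png");b=cv2.imread("pics/side3.png")
cv2.imwrite("pics/a3.png",np.hstack([cv2.resize(a[100:290,190:390],(400,380)),cv2.resize(b[80:240,220:380],(400,380))]))
print(tcp().round(4),bot.read_clock(),bot.read_gripper_width(),np.round(bot.read_joint_positions(),2))
```

```text
False [ 0.5274 -0.0571  0.0158]
[ 0.5275 -0.0572  0.0164] 0.6967471378047797 [-1.6  0.4  7.4] 12.1
[ 0.9  0.4 -2.1]
[ 0.4863 -0.3251  0.12  ] 14.5583 0.6931962051407202 [-0.72  0.48 -0.25  0.83 -0.   -0.94]
```

View pics/a3.png

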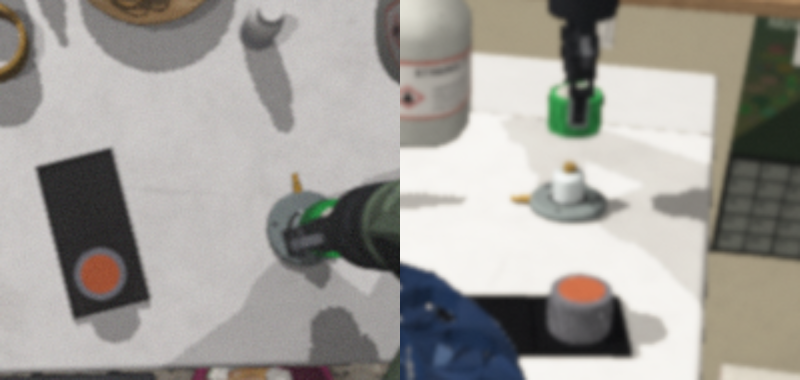

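Run:
```python
from h import *
M=np.array([.4861,-.3264])
print(bot.move_linear([*M,.075],speed=.1,until_force=10),tcp().round(4))
print(bot.move_linear([*M,.042],speed=.06,until_force=10),tcp().round(4),np.round(bot.read_ft_force(),1))
print(bot.move_linear([*M,.028],speed=.02,until_force=6),tcp().round(4),np.round(bot.read_ft_force(),1))
print(bot.read_clock(),bot.read_gripper_width(),np.round(bot.read_moment(),2))
```

```text
False [ 0.4862 -0.3264  0.0751]
False [ 0.4864 -0.327   0.0418] [ 1.4 -4.1 -3.6]
True [ 0.4867 -0.327   0.0337] [0.4 0.8 2.5]
16.35 0.6896573276955567 [ 0.02 -0.13  0.06]
```

Run:
```python
from h import *
M=np.array([.4864,-.3267]); a=PY
print(bot.move_linear([*M,.0318],speed=.02),tcp().round(4),np.round(bot.read_ft_force(),1))
for i in range(5):
    a-=.12
    bot.move_linear([*M,.0318],speed=.05,rotation=down(a))
    p=tcp();f=np.array(bot.read_ft_force());print(i,p.round(4),f.round(1),bot.read_moment()[2].round(2),round(bot.read_clock(),2))
    if p[2]<.0322: break
open("yaw","w").write(str(a))
```

```text
False [ 0.487  -0.3269  0.033 ] [ 0.4  0.7 10.3]
0 [ 0.4877 -0.3279  0.0338] [-0.3  0.1 12.7] -0.06 16.91
1 [ 0.4877 -0.3278  0.0338] [-0.2 -0.8 13. ] -0.14 17.18
2 [ 0.4877 -0.3278  0.0338] [ 1.  -0.5 13.4] -0.08 17.44
3 [ 0.4878 -0.3279  0.0338] [ 0.6 -0.3 11.7] -0.15 17.71
4 [ 0.4877 -0.3279  0.0338] [ 0.2 -1.  12.2] -0.14 17.98
```

Run:
```python
from h import *
M=np.array([.4864,-.3267]); a=float(open("yaw").read())
while a>PY-2.3:
    a-=.08
    bot.move_linear([*M,.0316],speed=.05,rotation=down(a))
    p=tcp();f=np.array(bot.read_ft_force());print(round(PY-a,2),p.round(4),f.round(1),bot.read_moment()[2].round(2),round(bot.read_clock(),2))
    if p[2]<.0328 or f[2]<6: break
open("yaw","w").write(str(a))
```

```text
0.68 [ 0.4879 -0.3279  0.0338] [ 0.  -0.1 13.4] -0.15 18.23
0.76 [ 0.4879 -0.328   0.0338] [ 0.2  0.4 13.3] -0.19 18.48
0.84 [ 0.488  -0.328   0.0338] [-0.2  0.  12.9] -0.17 18.73
0.92 [ 0.4879 -0.3281  0.0338] [ 0.7 -0.6 13.4] -0.14 18.98
1.0 [ 0.4879 -0.328   0.0337] [ 0.2  0.3 12.2] -0.14 19.23
1.08 [ 0.4877 -0.328   0.0337] [ 0.8 -0.4 13.8] -0.13 19.48
1.16 [ 0.4879 -0.3279  0.0338] [ 0.4 -0.2 14.4] -0.17 19.73
1.24 [ 0.488  -0.328   0.0338] [ 0.5  0.2 14.1] -0.16 19.98
1.32 [ 0.488  -0.3281  0.0338] [ 0.  -1.1 13.5] -0.13 20.23
1.4 [ 0.488  -0.3281  0.0338] [ 0.3 -1.4 13.1] -0.11 20.48
1.48 [ 0.4879 -0.3281  0.0338] [-0.8 -0.5 13.4] -0.13 20.73
1.56 [ 0.4875 -0.327   0.0333] [-0.3  1.3 13.7] -0.19 20.98
1.64 [ 0.4872 -0.3272  0.0326] [ 1.  -1.1  6.5] -0.04 21.23
```

Run:
```python
from h import *
M=np.array([.4864,-.3267])
for z in(.0305,.029,.0275,.026,.0245):
    bot.move_linear([*M,z],speed=.02)
    p=tcp();f=np.array(bot.read_ft_force());print(z,p.round(4),f.round(1),bot.read_moment().round(2),round(bot.read_clock(),2))
    if f[2]>30: break
print(bot.read_gripper_width())
```

```text
0.0305 [ 0.4875 -0.3274  0.0318] [ 1.6 -0.8  8.1] [-0.09 -0.31 -0.31] 21.48
0.029 [ 0.4874 -0.3277  0.0306] [ 0.8 -0.2 10. ] [-0.2  -0.24 -0.44] 21.73
0.0275 [ 0.4873 -0.3279  0.0292] [ 0.3 -0.6 10.6] [-0.22  0.08 -0.5 ] 21.98
0.026 [ 0.4872 -0.3281  0.0276] [ 0.8 -1.7  7.9] [-0.51  0.14 -0.58] 22.23
0.0245 [ 0.4871 -0.3282  0.0263] [-0.7 -1.2 11.7] [-0.45  0.2  -0.59] 22.48
0.687262321831189
```

Run:
```python
from h import *
M=np.array([.4862,-.3263]);a=float(open("yaw").read())
def rep(s):
    p=tcp();f=np.array(bot.read_ft_force());print(s,p.round(4),f.round(1),bot.read_moment().round(2),round(bot.read_clock(),2));return f
for i in range(3):
    a-=.04
    bot.move_linear([*M,.0245],speed=.02,rotation=down(a));rep(i)
    if bot.read_moment()[2]>-.1: break
open("yaw","w").write(str(a))
for z in(.023,.0215,.020):
    bot.move_linear([*M,z],speed=.02)
    if rep(z)[2]>28: break
```

```text
0 [ 0.4871 -0.328   0.0258] [ 0.2 -2.7  7.5] [-0.64 -0.17 -0.19] 22.73
1 [ 0.487  -0.3277  0.0255] [ 1.4 -3.   6.4] [-0.61 -0.22 -0.07] 22.98
0.023 [ 0.487  -0.3278  0.0245] [-0.1 -2.4  9.7] [-0.42  0.2   0.06] 23.23
0.0215 [ 0.4871 -0.3279  0.0244] [-2.4 -0.4 20.7] [ 0.12  0.84 -0.1 ] 23.48
0.02 [ 0.4872 -0.328   0.0244] [-4.4  2.4 33.1] [ 0.6   1.59 -0.  ] 23.73
```

Run:
```python
from h import *
for n in("top","side"): cv2.imwrite(f"pics/{n}4.png",bot.camera(n)[:,:,::-1])
a=cv2.imread("pics/top4.png");b=cv2.imread("pics/side4.png")
cv2.imwrite("pics/a4.png",np.hstack([cv2.resize(a[170:250,300:380],(400,400),interpolation=3),cv2.resize(b[125:185,255:315],(400,400),interpolation=3)]))
print(Ro.from_quat(np.roll(bot.read_tool_rot(),-1)).as_matrix().round(4).tolist(),np.round(bot.read_joint_positions(),3),bot.read_gripper_width(),bot.read_clock())
print([proj("side",[.4861,-.3262,z]).round(1).tolist() for z in(.012,.058)])
```

```text
[[0.9973, 0.0022, -0.0728], [0.0728, -0.0043, 0.9973], [0.0019, -1.0, -0.0044]] [-0.717  0.6   -0.342  0.624 -0.002  0.781] 0.6929080826188356 23.825
[[286.9, 162.9], [287.9, 149.0]]
```

View pics/a4.png

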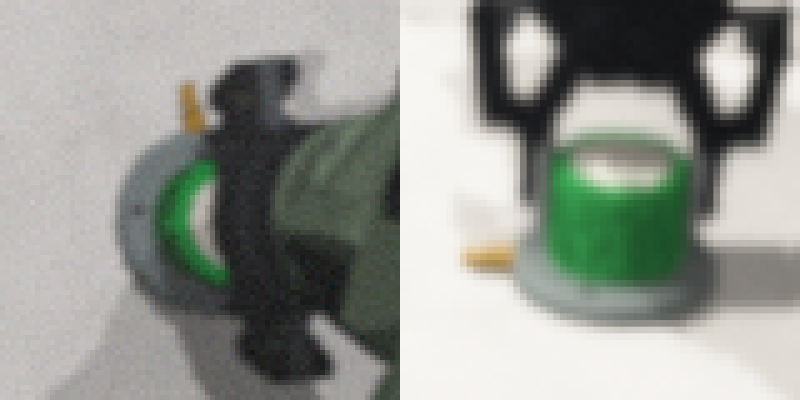

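Run:
```python
from h import *
M=np.array([.4871,-.3278])
def rep(s):
    bot.wait(.15);p=tcp();f=np.array(bot.read_ft_force());print(s,p.round(4),f.round(1),bot.read_moment().round(2),round(bot.read_clock(),2));return f
for z in(.0215,.023,.0245,.026,.0275,.029,.0300,.031,.032):
    bot.move_linear([*M,z],speed=.02);rep(round(z,4))
```

```text
0.0215 [ 0.4871 -0.3279  0.0244] [-5.9  4.4 25.5] [ 0.77  1.23 -0.14] 24.24
0.023 [ 0.4871 -0.3279  0.0245] [-1.7  1.1 13.5] [0.25 0.52 0.01] 24.64
0.0245 [ 0.4871 -0.3279  0.0251] [-0.6 -0.8  7.9] [-0.09  0.13 -0.05] 25.04
0.026 [ 0.4871 -0.3279  0.0265] [-1.  -0.1  5.2] [-0.13  0.04 -0.02] 25.44
0.0275 [ 0.4871 -0.3278  0.0276] [-0.6 -0.6  5.3] [-0.15 -0.   -0.01] 25.84
0.029 [ 0.4871 -0.3278  0.0289] [-0.3 -0.7  3.6] [-0.32  0.   -0.07] 26.24
0.03 [ 0.4871 -0.3278  0.03  ] [-0.2 -1.6  2.1] [-0.34 -0.01  0.02] 26.64
0.031 [ 0.487  -0.3277  0.0308] [ 1.1 -1.2 -0.1] [-0.29 -0.18 -0.02] 27.04
0.032 [ 0.4869 -0.3276  0.0319] [ 0.1 -1.1 -0.7] [-0.24 -0.07  0.04] 27.44
```

The plunger lets go about 6 mm above the hard stop, at a TCP height of roughly 0.0303. That confirms the stop at 0.0244 is the flange. I'll press the cap home again with a moderate push.

Run:
```python
from h import *
M=np.array([.4873,-.3281])
def rep(s):
    bot.wait(.3);p=tcp();f=np.array(bot.read_ft_force());print(s,p.round(4),f.round(1),bot.read_moment().round(2),round(bot.read_clock(),2));return f
for z in(.028,.0245,.023,.0218,.0212):
    bot.move_linear([*M,z],speed=.03);rep(z)
bot.wait(.5);rep("hold");print(bot.read_gripper_width())
for n in("top","side"): cv2.imwrite(f"pics/{n}5.png",bot.camera(n)[:,:,::-1])
a=cv2.imread("pics/top5.png");b=cv2.imread("pics/side5.png")
cv2.imwrite("pics/a5.png",np.hstack([cv2.resize(a[90:290,140:390],(400,400)),cv2.resize(b[125:245,235:315],(400,400),interpolation=3)]))
```

```text
0.028 [ 0.4874 -0.328   0.0281] [0.4 0.  3.6] [ 0.11 -0.04 -0.04] 28.02
0.0245 [ 0.4874 -0.328   0.0248] [-0.3  1.6  5.4] [0.25 0.07 0.02] 28.59
0.023 [ 0.4875 -0.3281  0.0245] [-1.8  3.1 14.6] [ 0.61  0.67 -0.01] 29.14
0.0218 [ 0.4875 -0.3281  0.0244] [-4.4  5.  24.1] [ 1.04  1.28 -0.05] 29.69
0.0212 [ 0.4875 -0.3281  0.0244] [-6.4  5.7 29.4] [1.28 1.5  0.  ] 30.24
hold [ 0.4875 -0.3281  0.0244] [-7.3  6.4 28.7] [ 1.15  1.48 -0.05] 31.04
0.6902203171944958
```

View pics/a5.png

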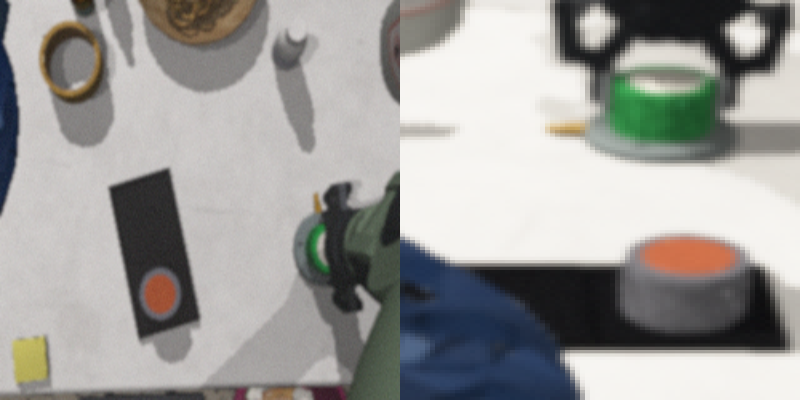

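The green cap is down on the flange and still gripped. The grey cap stands in the near pocket, and the bystanders haven't moved. The push is steady, so I'm handing in.

```bash
python3 -c "
from cell import bot
print(bot.close_job(),bot.read_clock(),bot.read_position(),bot.read_ft_force())"
```

```text
the job is handed in; nothing more can be done
the job is handed in; nothing more can be done
```

The filter change is done and handed in at about 31 s on the robot's clock. I lifted the used cap off the mount, stood it in the empty tray pocket and released it. I then set the fresh cap on the pins and turned it about 1.7 rad until it dropped. It is pressed onto the flange and still gripped.

**Last checks:**
- **Hold:** the tool was steady at a height of 24.4 mm with about 29 N of downward push and the cap still in the grip.
- **Fully home:** easing off showed the plunger's force vanish about 6 mm above this hard stop, which is what a cap fully home should give.
- **Scene:** the pictures showed the used cap upright in its pocket and nothing else visibly moved.

**What disagreed:** the height at which the cap first rested on the pins read about 1 mm lower than expected, so the total drop came out at 9.4 mm instead of 10.5 mm. I relied on the plunger check and the grasp height, which agreed with each other. A sideways force of about 10 N also remained in the final hold.

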